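Open the filler cap of the study humidifier

ROBOT

A 6-joint arm with a two-finger parallel gripper is mounted at the origin on the work surface. World frame = base frame: x ahead of the robot, y to its left, z up, the work surface at z = 0. Lengths are in m, angles in rad, forces in N, time in s.
With the tool pointing down it reaches from about 0.325 to 0.875 m from the base axis. Payload 4.4 kg.
Tool frame: the origin (TCP) lies at the very end of the fingers, on their centre line; the grasp point (between the pads) lies 19 mm behind it (r.tcp_to_grasp is the z of the grasp point in the tool frame, in m); z points along the fingers, y is the line along which they close (so a half turn about z gives the same grasp; the last joint's range is limited). The gripper opens to 85 mm and grips with 20 to 120 N. Pads are 22 mm wide; open, the fingers measure 114 mm over their backs; the gripper's body (76 mm by 85 mm) begins 54 mm behind the grasp point. The pads swing forward as they close: fully open they stand 13 mm farther back than shut.
Start: joints at [1.135, 0.207, 1.542, -0, 1.393, -0.15], TCP at [0.162, 0.552, 0.231] pointing down, gripper open.
Joint ranges: [-2.73, 2.73], [-0.86, 2.22], [0.23, 2.46], [-1.11, 4.25], [0.08, 2.63], [-2.82, 2.82]. Speed limits (rad/s): [2.79, 2.79, 3.14, 3.14, 3.14, 3.14].

INTERFACE

Orientations are given as a unit quaternion [w, x, y, z].
In Python, from bench import r gives the robot as it stands.
- The arm moves only by the tool move_arm, never from a script. Its argument "targets" is a list of rows, each a list of 3 entries, a list of its own where there are three numbers: the shift along the tool's x, y, z in m, then the turn, a rotation vector about the tool's x, y, z in degrees, then the closure, from 0 (fully open) to 1 (shut). In form: [[[dx, dy, dz], [wx, wy, wz], fingers], ...]. A call has 1 to 8 rows; each row is the pose to reach, as a shift and turn from the pose commanded when the call began, along the tool's axes at that moment; what a row does not reach only later rows make up. A row lasts 1/10 s, in which the tool goes at most 50 mm and 8.59 degrees, less where a joint would pass 70% of its speed; a pose out of reach is approached as far as the arm can. A call with a gripper value outside its range is refused whole. The fingers move at their own pace and stop on an object; the grip force is fixed at half the most. Time passes only in rows, so rows that repeat a pose let the fingers close. It gives the time, the measured TCP pose, the force, the opening and the grip force at its end, in the units of the state.
- r.observe(): the state, without advancing time (a new reading comes with each control period).
- r.capture(name): name is "side" or "top" or "wrist"; returns the picture (400x640x3 uint8, red, green, blue); there is no depth.
- r.camera_params(name): a dict with "fov_y" (degrees; the focal length in pixels is half the picture's height over the tangent of half this angle, whatever the lens; pixels are square), "cx", "cy" (the principal point, pixels), "rvec" (rotation vector, rad) and "tvec" (3), from world to camera coordinates, as OpenCV has them. Camera axes: x right, y down, z forward; pixel columns grow to the right and rows downward; lengths in m; the calibration is good to about 2 mm. A picture is of the moment at which its call begins: read the wrist's pose just before it. camera_params takes no time and is no camera call; for the wrist camera it gives the pose at the moment of the call.
- r.finish_job(): hands the job in; it is judged then, once.
Trained networks look in the newest picture that a camera, given by its name, has taken for a name from the list of things; names that differ only in an ending like _2 or _b are one class to them, and where a whole thing is asked for, a point or a joint stands for the part that bears it (a point fixed in the world has none). Each returns a list of dicts, best first, with "conf" (0 to 1); they miss things now and then, are a little off and sometimes report something else, mostly with a low value. They report only what shows in the picture. A call takes as long as a camera call. They do not tell look-alikes from the thing itself.
- r.spot_in(camera, thing): "box" ([left, top, right, bottom] in pixels, round what is visible of it).
- r.pinpoint(camera, thing): "position" ([column, row] in pixels: a listed point, or the origin of a listed thing).
The state is a dict: "t": time; "joint_pos": joint angles; "joint_vel": joint speeds; "joint_efforts": joint torques, N m; "tool_pos": TCP position; "ee_rot": TCP orientation; "wrist_force": force on the tool from outside, world axes, zero at the start; "moment": the same for the moment, N m; "gripper_width": finger opening in m; "grip_force": force on a finger pad.
Only numpy, scipy, OpenCV 4.12 (cv2) and the standard library are available. Lean on these libraries where they do the work, as an engineer would, in place of code of your own. Each camera call takes 0.05 s, during which the arm holds its last target. There are 200 camera calls.

TASK

The humidifier on the desk needs a refill: switch it off by pressing its round push button fully down and letting it spring back, then unscrew the ribbed filler cap and lift it off. Nobody remembers whether this cap has a normal or a reverse thread, so try it both ways until you find the way that loosens it. Finish still gripping the cap and keep holding it still and level, its underside at least 8 cm above where it was seated (do not put it down), and leave the mug, clock and stapler where they are.

Things in the scene. Friction and masses are not known exactly. Their poses are not given: they have to be found in the camera images.
- humidifier: Humidifier fixed on the desk: white oval tank, grey foot, 150 mm deep (its x) by 240 long (its y), flat deck 130 mm above the desk. Origin under its centre, at desk height; x points away from its front, z up. On the deck, at x, y in mm: filler neck and cap (12, 62), fixed mist nozzle, a round tower 72 across and 40 tall, (12, -62), push button (-48, -12).
- neck_seat (a point): Seat of the cap on the thread axis: top centre of a boss 49 mm across and 8 tall on the deck, 138 mm above the desk; z up. The neck (36 mm across, 20 tall, inside the cap) has a coarse two-start thread of hidden hand, drawn anew each start: turned the loosening way the cap runs nearly free without rising; turned the other way it stops dead within 6 degrees and fingers slip on it if turned on.
- cap: Loose grey ribbed screw cap, round, 54 mm across, 32 tall, 35 to 70 g; on top a white pointer ridge 2.5 mm high, from the centre out along its x. Origin at the centre of its underside, on neck_seat when screwed on; z up. Grip it round the skirt from above; fingers have room all round. It lifts off once turned 70 to 130 degrees from its start the loosening way, not before.
- power (a joint): Travel of the push button in m: 0 up, 0.006 fully down; a spring lifts it again. It moves at about 1.5 N and is fully down at 5 N.
- power_top (a point): Centre of the button's top face, 141 mm above the desk when up: round white button 24 mm across in a grey collar 40 mm across. It goes down with the button; fully down it is flush with the collar, 135 mm above the desk.
- mug: White mug, 80 mm across, 90 mm tall, loose on the desk beside the humidifier; origin under its centre. Bystander.
- clock: Twin-bell alarm clock, about 90 mm wide, 130 mm tall, loose on the desk beside the humidifier; origin under its centre. Bystander.
- stapler: Black stapler, 140 mm long, 34 mm wide, 50 mm tall, loose on the desk beyond the humidifier; origin under its centre. Bystander.
Mind the look-alikes: they are no part of the job. What is meant by the cap is not brown, and is the larger of those in its own colour.

How it is judged:
By the outcome, as a careful person would: the job done as asked, in the order asked, and still so for the second after the job is handed in, while the arm keeps its last pose, push and grip.
It also fails if it takes over 67 s, if anything falls off the work surface, if the arm or the gripper's body presses on something with over 40 N, if the wrist force passes 120 N, or if a joint passes its speed limit or range.

## Working session

There is one attempt and no reset: what is moved stays moved. The work goes in short steps, Python scripts to look and compute and a tool call to move; the robot and the scene stay as the last step left them, time stands still between calls to the robot, and variables do not carry over. Pictures are saved under pics/ and viewed, at most 10 in all, crops included, and the job is handed in when it is done.

Besides the shell and the picture viewer there is one more tool, called after "Request:" as name(argument=value, ...), one argument or row to a line, values as JSON. move_arm: Moves the arm, as the interface text tells. Its arguments: {"type":"object","properties":{"targets":{"type":"array"}},"required":["targets"]}

```bash
mkdir -p pics; cat > h.py <<'E'
import numpy as np, cv2
from bench import r
def cam(n):
    p=r.camera_params(n); f=200/np.tan(np.radians(p["fov_y"])/2)
    R=cv2.Rodrigues(np.array(p["rvec"],float))[0]; t=np.array(p["tvec"],float)
    return f,p["cx"],p["cy"],R,t
def ray(c,px,z):
    f,cx,cy,R,t=c; d=R.T@np.array([(px[0]-cx)/f,(px[1]-cy)/f,1]); o=-R.T@t
    return o+d*(z-o[2])/d[2]
def proj(c,P):
    f,cx,cy,R,t=c; q=R@np.array(P)+t; return [cx+f*q[0]/q[2],cy+f*q[1]/q[2]]
def snap(n,fn):
    c=cam(n); im=r.capture(n); cv2.imwrite(fn,im[:,:,::-1]); return c,im
E
python3 - <<'E'
from h import *
for n in ("top","side"):
    c,im=snap(n,f"pics/{n}0.png"); print(n, -c[3].T@c[4])
    for th,z in (("cap",.138),("neck_seat",.138),("power_top",.141),("humidifier",0)):
        for d in r.pinpoint(n,th)[:4]: print(th,d["conf"],np.round(d["position"]),ray(c,d["position"],z).round(4))
print(r.observe()["tool_pos"],r.observe()["ee_rot"])
E
```

```text
top [ 0.44699187 -0.00417727  1.02107036]
cap 0.89 [332. 220.] [ 0.554  -0.0217  0.138 ]
cap 0.64 [259. 233.] [0.5236 0.1444 0.138 ]
cap 0.54 [345. 289.] [ 0.4001 -0.0497  0.138 ]
cap 0.45 [270. 199.] [0.6015 0.1215 0.138 ]
neck_seat 0.72 [334. 223.] [ 0.546  -0.0264  0.138 ]
power_top 0.57 [367. 242.] [ 0.5029 -0.0985  0.141 ]
humidifier 0.86 [353. 225.] [ 0.5559 -0.0779  0.    ]
side [0.49606846 0.61772951 0.75832314]
cap 0.93 [340. 176.] [ 0.5569 -0.0263  0.138 ]
cap 0.62 [294. 279.] [0.605  0.2283 0.138 ]
cap 0.59 [412. 212.] [0.4103 0.0514 0.138 ]
neck_seat 0.64 [342. 178.] [ 0.5522 -0.0216  0.138 ]
power_top 0.52 [370. 151.] [ 0.5002 -0.1106  0.141 ]
humidifier 0.9 [345. 204.] [ 0.5474 -0.0765  0.    ]
[0.16154526 0.55182584 0.23123673] [-2.09179679e-05  1.41919327e-01  9.89878226e-01 -3.55870914e-05]
```

View pics/top0.png

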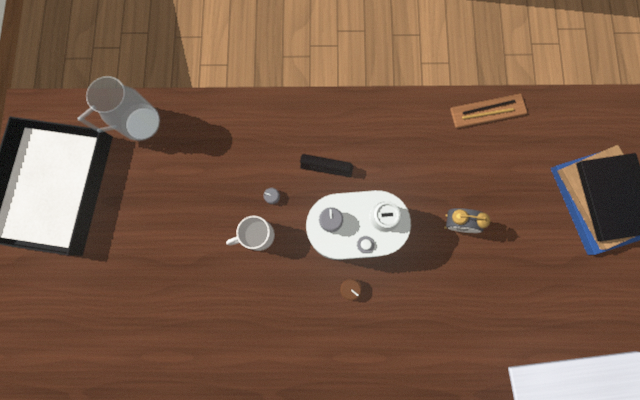

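View pics/side0.png

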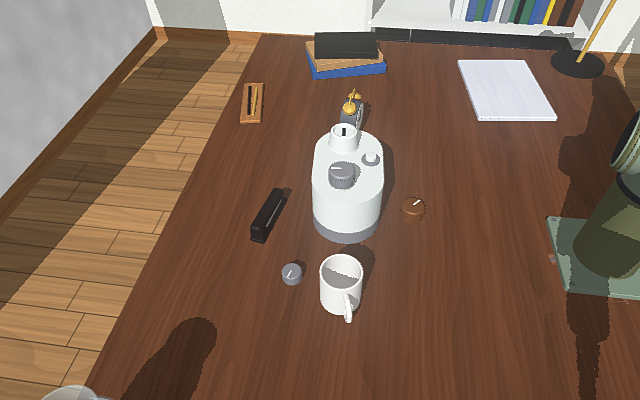

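Top and side views agree. The grey cap with the pointer is on the deck near (0.554,-0.022), at pixel 332,220 in the top view. The button is near (0.501,-0.104), at pixel 366,243. The brown cap and the smaller grey cap on the desk are decoys. I'll move over the humidifier with the fingers shut.

Request:
move_arm(
  targets=[
    [[-0.03,-0.03,-0.03],[0,0,8],1],
    [[-0.065,-0.065,-0.06],[0,0,16],1],
    [[-0.1,-0.1,-0.06],[0,0,24],1],
    [[-0.135,-0.135,-0.06],[0,0,32],1],
    [[-0.17,-0.17,-0.06],[0,0,40],1],
    [[-0.205,-0.205,-0.06],[0,0,48],1],
    [[-0.24,-0.24,-0.06],[0,0,56],1],
    [[-0.275,-0.275,-0.06],[0,0,64],1],
  ],
)

```text
t: 1.3
tool_pos: [0.3461, 0.2138, 0.2917]
ee_rot: [0.0, 0.647, 0.763, 0.001]
wrist_force: [1.1, -0.4, 0.7]
gripper_width: 0.0003
grip_force: 0.0
```

```bash
cat >> h.py <<'E'
from scipy.spatial.transform import Rotation as Ro
def tool():
    o=r.observe(); q=o["ee_rot"]; return np.array(o["tool_pos"]),Ro.from_quat([q[1],q[2],q[3],q[0]]).as_matrix(),o
def shift(P): p,R,o=tool(); return (R.T@(np.array(P)-p)).round(4)
E
python3 - <<'E'
from h import *
p,R,o=tool(); print(p,R.round(3),np.round(o["joint_pos"],2),o["t"]); print(shift([.5,-.1,.27])); c=cam("wrist"); print(R.T@(-c[3].T@c[4]-p), R.T@c[3].T)
E
```

```text
[0.3461015  0.21380754 0.29172194] [[-0.163  0.987  0.002]
 [ 0.987  0.163  0.001]
 [ 0.     0.002 -1.   ]] [ 0.34 -0.22  1.84  0.    1.52  0.18] 1.3
[-0.3347  0.1007  0.0218]
[ 7.79224287e-02  7.78449239e-05 -1.41921144e-01] [[ 1.19591601e-03 -9.51601462e-01 -3.07332437e-01]
 [ 9.99999285e-01  1.14545165e-03  3.44583502e-04]
 [ 2.41282833e-05 -3.07332629e-01  9.51602151e-01]]
```

Request:
move_arm(
  targets=[
    [[-0.045,0.014,0],[0,0,0],1],
    [[-0.09,0.028,0],[0,0,0],1],
    [[-0.135,0.042,0],[0,0,0],1],
    [[-0.18,0.056,0],[0,0,0],1],
    [[-0.225,0.07,0],[0,0,0],1],
    [[-0.27,0.084,0],[0,0,0],1],
    [[-0.3,0.1,0],[0,0,0],1],
    [[-0.3,0.1,0],[0,0,0],1],
  ],
)

```text
t: 2.1
tool_pos: [0.4963, -0.067, 0.2911]
ee_rot: [0.001, 0.647, 0.763, -0.0]
wrist_force: [0.7, 0.4, 0.6]
gripper_width: -0.0
grip_force: 0.0
```

```bash
python3 - <<'E'
from h import *
p,R,o=tool(); print(p,np.round(o["joint_pos"],2),o["t"])
c,im=snap("wrist","pics/w1.png")
for th,z in (("cap",.138),("neck_seat",.138),("power_top",.141)):
    for d in r.pinpoint("wrist",th)[:3]: print(th,d["conf"],np.round(d["position"]),ray(c,d["position"],z).round(4))
E
```

```text
[ 0.49631443 -0.0670491   0.2910879 ] [-0.31  0.    1.64 -0.    1.5  -0.47] 2.1
cap 0.66 [387. 145.] [ 0.5515 -0.0172  0.138 ]
cap 0.62 [255. 149.] [ 0.4235 -0.042   0.138 ]
cap 0.59 [456.  26.] [0.5876 0.0938 0.138 ]
power_top 0.88 [322. 213.] [ 0.4996 -0.0971  0.141 ]
```

View pics/w1.png

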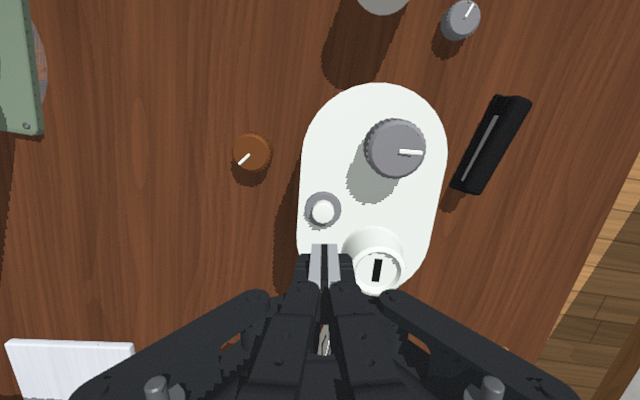

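The button is at pixel (322,211) and the cap's top centre is about (395,147), with the pointer running right from its centre.

```bash
python3 - <<'E'
from h import *
c=cam("wrist"); print("cap top",ray(c,(395,147),.170),"btn",ray(c,(322,211),.141)); b=ray(c,(322,211),.141)
print(shift([b[0],b[1],.150]))
t=cam("top"); print(ray(t,(331,219),.170),ray(t,(366,243.5),.141))
p,R,o=tool(); print(R.round(3))
E
```

```text
cap top [ 0.54851838 -0.00966241  0.17      ] btn [ 0.49684636 -0.0899057   0.141     ]
[-0.0275 -0.0018  0.1412]
[ 0.55166357 -0.01862045  0.17      ] [ 0.50003802 -0.0971127   0.141     ]
[[-0.169  0.986 -0.001]
 [ 0.986  0.169  0.001]
 [ 0.001 -0.    -1.   ]]
```

```bash
python3 - <<'E'
from h import *
c,im=snap("wrist","pics/w2.png")
for th,z in (("cap",.138),("power_top",.141)):
    for d in r.pinpoint("wrist",th)[:1]: print(th,d["conf"],np.round(d["position"],1),ray(c,d["position"],z).round(4))
    for d in r.spot_in("wrist",th)[:1]: print(th,d["conf"],np.round(d["box"],1))
p,R,o=tool();print(p); print("shift", shift([.5,-.097,.15]), shift([.5,-.1,.15]))
cv2.imwrite("pics/w2c.png",cv2.resize(im[80:320,260:480],None,fx=2.4,fy=2.4,interpolation=2)[:,:,::-1])
E
```

```text
cap 0.93 [392.3 149.6] [ 0.5547 -0.0155  0.138 ]
cap 0.94 [363.5 123.6 428.3 186.4]
power_top 0.57 [324.  217.5] [ 0.5001 -0.0967  0.141 ]
power_top 0.67 [313.9 205.1 333.5 226.7]
[ 0.4942894  -0.06244839  0.29151158]
shift [-0.035  -0.0003  0.1415] [-0.038  -0.0008  0.1415]
```

View pics/w2c.png

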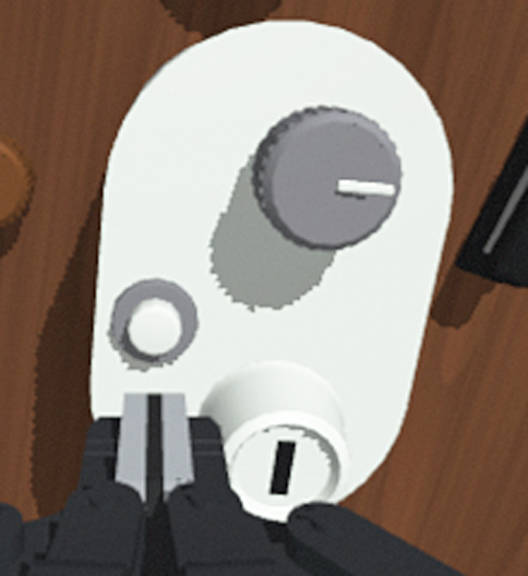

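The crop confirms the button centre at image pixel (324.5,216.3) and the cap top at (398,154). Button target is (0.500,-0.097).

Request:
move_arm(
  targets=[
    [[-0.018,0,0.04],[0,0,0],1],
    [[-0.035,0,0.085],[0,0,0],1],
    [[-0.035,0,0.125],[0,0,0],1],
    [[-0.035,0,0.14],[0,0,0],1],
    [[-0.035,0,0.14],[0,0,0],1],
    [[-0.035,0,0.14],[0,0,0],1],
    [[-0.035,0,0.14],[0,0,0],1],
  ],
)

```text
t: 3.25
tool_pos: [0.502, -0.0981, 0.1533]
ee_rot: [0.002, 0.645, 0.764, 0.001]
wrist_force: [-0.7, 0.8, 1.1]
gripper_width: -0.0
grip_force: 0.0
```

```bash
python3 - <<'E'
from h import *
c,im=snap("wrist","pics/w3.png"); p,R,o=tool(); print(p,o["wrist_force"],shift([.5,-.097,.134]))
t=cam("top"); w=c
print("cap",proj(w,[.5525,-.0175,.17]))
E
```

```text
[ 0.50200811 -0.0981706   0.15342147] [1.73456171 0.18164248 0.02891212] [ 0.0015 -0.0019  0.0194]
cap [np.float64(478.81745514062425), np.float64(123.23871640713992)]
```

View pics/w3.png

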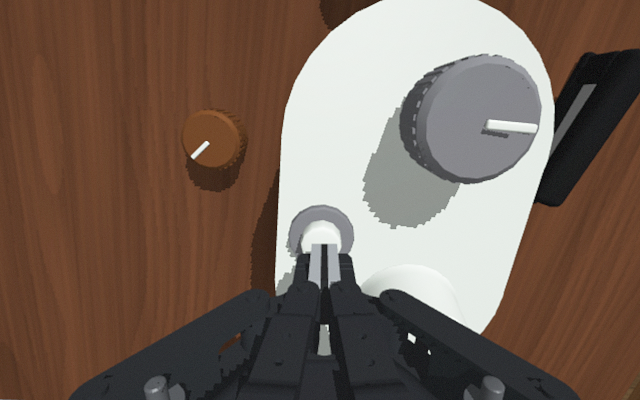

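The fingertips sit right over the button at (322,240), and the cap centre at about (478,119) matches the estimate. Pressing now.

Request:
move_arm(
  targets=[
    [[0.001,-0.002,0.007],[0,0,0],1],
    [[0.001,-0.002,0.012],[0,0,0],1],
    [[0.001,-0.002,0.016],[0,0,0],1],
    [[0.001,-0.002,0.018],[0,0,0],1],
    [[0.001,-0.002,0.018],[0,0,0],1],
    [[0.001,-0.002,0.018],[0,0,0],1],
  ],
)

```text
t: 3.9
tool_pos: [0.4995, -0.0975, 0.1386]
ee_rot: [0.001, 0.645, 0.764, 0.0]
wrist_force: [-9.6, 3.9, 29.4]
gripper_width: 0.0
grip_force: 14.2
```

```bash
python3 - <<'E'
from h import *
p,R,o=tool(); print(p,o["wrist_force"],o["moment"])
E
```

```text
[ 0.49953428 -0.09752837  0.13861332] [-9.62319077  3.87065636 29.3994933 ] [0.5922262  1.67036927 0.03566131]
```

Request:
move_arm(
  targets=[
    [[0,0,-0.002],[0,0,0],1],
    [[0,0,-0.003],[0,0,0],1],
    [[0,0,-0.003],[0,0,0],1],
  ],
)

```text
t: 4.2
tool_pos: [0.4994, -0.0975, 0.1389]
ee_rot: [0.001, 0.645, 0.764, 0.0]
wrist_force: [-2.9, 1.9, 12.6]
gripper_width: 0.0001
grip_force: 6.6
```

Request:
move_arm(
  targets=[
    [[0,0,-0.002],[0,0,0],1],
    [[0,0,-0.002],[0,0,0],1],
  ],
)

```text
t: 4.4
tool_pos: [0.4993, -0.0975, 0.1396]
ee_rot: [0.001, 0.645, 0.764, 0.001]
wrist_force: [0.1, 0.1, 4.4]
gripper_width: -0.0001
grip_force: 2.2
```

The button bottomed out hard, and the spring force dropped off on release as expected. Lifting now, then moving over the cap with open fingers.

Request:
move_arm(
  targets=[
    [[0,0,-0.01],[0,0,0],1],
    [[0,0,-0.05],[0,0,0],0],
    [[0.02,0.02,-0.08],[0,0,0],0],
    [[0.05,0.05,-0.08],[0,0,0],0],
    [[0.07,0.066,-0.08],[0,0,0],0],
    [[0.07,0.066,-0.08],[0,0,0],0],
    [[0.07,0.066,-0.08],[0,0,0],0],
    [[0.07,0.066,-0.08],[0,0,0],0],
  ],
)

```text
t: 5.2
tool_pos: [0.5507, -0.0177, 0.2176]
ee_rot: [-0.001, 0.645, 0.764, -0.001]
wrist_force: [0.3, 0.4, 0.1]
gripper_width: 0.0856
grip_force: 0.0
```

```bash
python3 - <<'E'
from h import *
c,im=snap("wrist","pics/w4.png"); p,R,o=tool(); print(p,o["gripper_width"],np.round(o["joint_pos"],2),shift([.5525,-.0172,.145]))
d=r.pinpoint("wrist","cap")[0]; print(d, ray(c,d["position"],.138)); print(r.spot_in("wrist","cap")[0], proj(c,[.5525,-.0172,.17]))
E
```

```text
[ 0.55074283 -0.01793523  0.21774449] 0.08527678855551896 [-0.19  0.17  1.62 -0.    1.36 -0.36] [0.0004 0.002  0.0727]
{'position': [327.0, 210.0], 'conf': 0.78} [ 0.55330927 -0.0185103   0.138     ]
{'box': [163.6, 167.6, 215.1, 217.0], 'conf': 0.89} [np.float64(326.5382698964246), np.float64(223.6866003717919)]
```

View pics/w4.png

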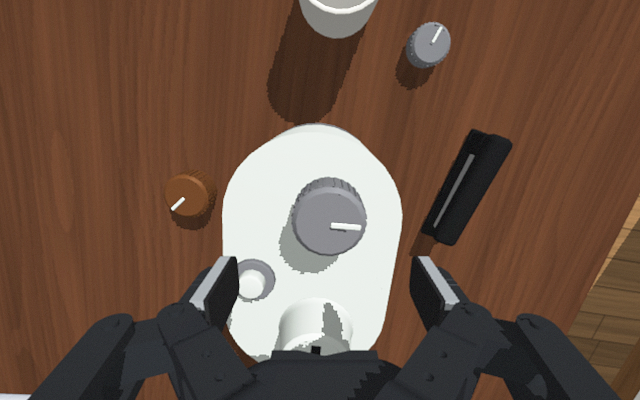

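The cap is seen at (329,219), between the pads but 2–3 mm to the tool's +y side. Descending with that correction, then closing.

Request:
move_arm(
  targets=[
    [[0.001,0.003,0.03],[0,0,0],0],
    [[0.001,0.003,0.06],[0,0,0],0],
    [[0.001,0.003,0.074],[0,0,0],0],
    [[0.001,0.003,0.077],[0,0,0],0],
    [[0.001,0.003,0.077],[0,0,0],0],
    [[0.001,0.003,0.077],[0,0,0],0],
  ],
)

```text
t: 5.95
tool_pos: [0.5556, -0.016, 0.1429]
ee_rot: [0.001, 0.645, 0.764, 0.001]
wrist_force: [-0.7, -0.6, 0.1]
gripper_width: 0.0851
grip_force: 0.0
```

Request:
move_arm(
  targets=[
    [[0,0,0],[0,0,0],1],
    [[0,0,0],[0,0,0],1],
    [[0,0,0],[0,0,0],1],
    [[0,0,0],[0,0,0],1],
    [[0,0,0],[0,0,0],1],
    [[0,0,0],[0,0,0],1],
  ],
)

```text
t: 6.55
tool_pos: [0.5552, -0.0158, 0.1429]
ee_rot: [0.001, 0.645, 0.764, 0.0]
wrist_force: [-1.1, -0.6, 6.9]
gripper_width: 0.0526
grip_force: 62.7
```

```bash
python3 - <<'E'
from h import *
p,R,o=tool(); print(p,o["wrist_force"],o["moment"],o["gripper_width"],o["grip_force"]); print(R.round(3))
E
```

```text
[ 0.55518977 -0.0157629   0.14286737] [-1.13531174 -0.58495608  6.85915764] [ 0.00468349  0.29121404 -0.04516003] 0.05257863784099597 62.66959123313427
[[-0.168  0.986  0.002]
 [ 0.986  0.168 -0.001]
 [-0.001  0.002 -1.   ]]
```

Grip is good: 53 mm opening, 63 N. Testing one turning direction.

Request:
move_arm(
  targets=[
    [[0,0,0],[0,0,3],1],
    [[0,0,0],[0,0,6],1],
    [[0,0,0],[0,0,8],1],
    [[0,0,0],[0,0,8],1],
  ],
)

```text
t: 6.95
tool_pos: [0.5553, -0.0173, 0.1429]
ee_rot: [0.002, 0.697, 0.717, -0.0]
wrist_force: [-1.2, -4.1, 5.9]
gripper_width: 0.0529
grip_force: 62.7
```

```bash
python3 - <<'E'
from h import *
p,R,o=tool(); print(np.degrees(np.arctan2(R[1,0],R[0,0])),o["wrist_force"],o["moment"],o["gripper_width"])
E
```

```text
91.6508947699078 [-1.15501929 -4.05897897  5.93881732] [-0.64582362  0.30857909 -0.14604944] 0.05285478321811091
```

Request:
move_arm(
  targets=[
    [[0,0,0],[0,0,3],1],
    [[0,0,0],[0,0,6],1],
    [[0,0,0],[0,0,6],1],
  ],
)

```text
t: 7.25
tool_pos: [0.555, -0.0189, 0.143]
ee_rot: [0.003, 0.733, 0.68, -0.002]
wrist_force: [-3.3, -8.0, 6.0]
gripper_width: 0.0527
grip_force: 62.7
```

```bash
python3 - <<'E'
from h import *
p,R,o=tool(); print(np.degrees(np.arctan2(R[1,0],R[0,0])),o["wrist_force"],o["moment"],o["gripper_width"],o["joint_pos"][5])
E
```

```text
85.68258870441966 [-3.31649881 -8.03623966  6.0425456 ] [-1.28625287  0.36392681 -0.02995632] 0.05266380108230196 -0.10839982672922766
```

```bash
python3 - <<'E'
from h import *
c,im=snap("wrist","pics/w5.png"); p,R,o=tool(); print(p,o["wrist_force"],o["moment"])
cv2.imwrite("pics/w5c.png",cv2.resize(im[100:380,170:490],None,fx=2,fy=2)[:,:,::-1])
E
```

```text
[ 0.55498965 -0.01891104  0.14296383] [-3.20121515 -8.03725958  5.77317977] [-1.32429596  0.37936339 -0.02822537]
```

View pics/w5c.png

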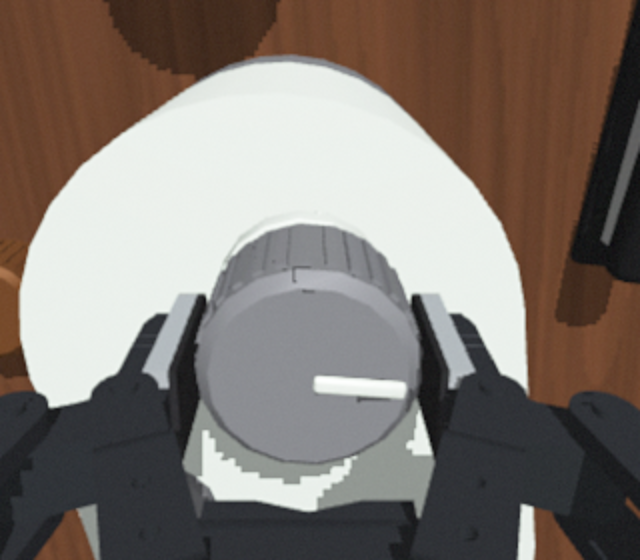

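The pointer kept its direction relative to the fingers, so the cap turned with them 14° nearly free. This is the loosening way. I'll ease the sideways load a little as I continue.

Request:
move_arm(
  targets=[
    [[-0.002,0,0],[0,0,0],1],
    [[-0.003,0,0],[0,0,4],1],
    [[-0.003,0,0],[0,0,8],1],
    [[-0.003,0,0],[0,0,8],1],
  ],
)

```text
t: 7.7
tool_pos: [0.555, -0.0187, 0.143]
ee_rot: [0.001, 0.778, 0.628, 0.001]
wrist_force: [-2.4, 0.0, 6.3]
gripper_width: 0.0526
grip_force: 62.2
```

```bash
python3 - <<'E'
from h import *
p,R,o=tool(); print(p,np.degrees(np.arctan2(R[1,0],R[0,0])),np.round(o["wrist_force"],1),o["moment"],o["gripper_width"],o["joint_pos"][5])
E
```

```text
[ 0.5550278  -0.01869086  0.1429813 ] 77.7915109115721 [-2.4  0.   6.3] [0.02757352 0.19838228 0.66328769] 0.05255752537947625 0.02417766364441581
```

Request:
move_arm(
  targets=[
    [[0,0,0],[0,0,5],1],
    [[0,0,0],[0,0,10],1],
    [[0,0,0],[0,0,10],1],
    [[0,0,0],[0,0,10],1],
  ],
)

```text
t: 8.1
tool_pos: [0.5543, -0.0209, 0.143]
ee_rot: [0.002, 0.83, 0.558, -0.001]
wrist_force: [-3.7, -5.8, 6.9]
gripper_width: 0.0526
grip_force: 66.9
```

```bash
python3 - <<'E'
from h import *
c,im=snap("wrist","pics/w6.png"); p,R,o=tool(); print(p,np.degrees(np.arctan2(R[1,0],R[0,0])),np.round(o["wrist_force"],1),o["moment"],o["gripper_width"],o["joint_pos"][5])
for n in ("w5","w6"):
    m=cv2.imread(f"pics/{n}.png")[220:345,270:380]; mk=(m.min(2)>200).astype(np.uint8)
    k,l,s,ce=cv2.connectedComponentsWithStats(mk)
    for i in range(1,k):
        if 60<s[i,4]<1500:
            y,x=np.where(l==i); print(n,s[i],cv2.minAreaRect(np.c_[x,y].astype(np.float32)), cv2.fitLine(np.c_[x,y].astype(np.float32),2,0,.01,.01).ravel())
E
```

```text
[ 0.55435328 -0.02088573  0.14306253] 67.80982713670727 [-3.8 -6.2  8.1] [-0.92277172  0.68392978  0.58441424] 0.0526691039913991 0.198412604610759
w5 [  0   0  26  30 343] ((12.5, 14.5), (29.0, 25.0), 90.0) [ 0.47583306 -0.8795356   7.0233235   9.96793   ]
w5 [ 84   0  26  30 401] ((96.5, 14.5), (29.0, 25.0), 90.0) [  0.5099887   0.8601811 101.022446   10.184539 ]
w5 [ 57  68  46  11 373] ((79.4727783203125, 72.89468383789062), (45.374977111816406, 8.187448501586914), 3.945185899734497) [9.9730307e-01 7.3393181e-02 7.9436996e+01 7.2900803e+01]
w5 [103  86   7  21  68] ((106.0, 96.0), (20.0, 6.0), 90.0) [  0.13642119  -0.99065095 107.42647     98.57353   ]
w5 [  0  95  75  30 717] ((35.39211654663086, 115.69000244140625), (75.10317993164062, 28.065235137939453), 11.154659271240234) [9.9327058e-01 1.1581701e-01 2.7391911e+01 1.1666109e+02]
w6 [  0   0  23  29 332] ((11.0, 14.0), (28.0, 22.0), 90.0) [ 0.46295118 -0.8863838   6.8373494   9.698795  ]
w6 [ 86   0  24  29 359] ((97.5, 14.0), (23.0, 28.0), -0.0) [  0.46046844   0.88767606 101.81337     10.027855  ]
w6 [ 56  60  47  13 387] ((79.18292236328125, 66.1463394165039), (8.282365798950195, 46.49168014526367), 83.6598129272461) [ 0.9940342  -0.10906935 79.42635    66.08269   ]
w6 [ 28  97  81  28 769] ((68.65400695800781, 114.74491882324219), (26.93025016784668, 78.92222595214844), 83.24642944335938) [ 9.9783093e-01 -6.5829024e-02  7.7397919e+01  1.1664369e+02]
```

```bash
python3 - <<'E'
from h import *
# slope of the pointer per picture -> angle in tool frame (camera rigid on tool)
c=cam("wrist"); p,R,o=tool(); Rc=R.T@c[3].T; f,cx,cy=c[:3]
for n,win in (("w2",(130,180,385,440)),("w4",(205,240,320,375)),("w5",(280,305,320,380)),("w6",(270,305,320,380))):
    a,b,l0,l1=win; m=cv2.imread(f"pics/{n}.png")[a:b,l0:l1]; mk=(m.min(2)>190).astype(np.uint8)
    k,l,s,ce=cv2.connectedComponentsWithStats(mk); i=1+np.argmax([s[j,4] if s[j,0]>0 and s[j,0]+s[j,2]<l1-l0 else 0 for j in range(1,k)])
    y,x=np.where(l==i); vx,vy,x0,y0=cv2.fitLine(np.c_[x,y].astype(np.float32),2,0,.01,.01).ravel()
    e=[]
    for t in (-15,15):
        d=Rc@np.array([(l0+x0+t*vx-cx)/f,(a+y0+t*vy-cy)/f,1]); e.append(d/d[2])
    v=e[1]-e[0]; print(n,s[i],(l0+x0,a+y0),"tool angle",np.degrees(np.arctan2(v[1],v[0])))
E
```

```text
w2 [ 16  25  23   6 101] (np.float32(411.79208), np.float32(157.50494)) tool angle 94.98266341408016
w4 [ 11  18  30   7 162] (np.float32(345.59875), np.float32(225.80864)) tool angle 94.85768342859194
w5 [  7   8  46  11 387] (np.float32(349.51163), np.float32(292.93024)) tool angle 94.60569333419153
w6 [  6  10  47  13 396] (np.float32(349.38635), np.float32(286.09595)) tool angle 82.56487723239073
```

The cap followed the first 14° fully, then lagged 12° over the next 18°, with the moment rising to 0.66 Nm. That is ambiguous, so I'll try the other way and compare.

Request:
move_arm(
  targets=[
    [[0,0,-0.001],[0,0,-5],1],
    [[0,0,-0.001],[0,0,-12],1],
    [[0,0,-0.001],[0,0,-19],1],
    [[0,0,-0.001],[0,0,-25],1],
    [[0,0,-0.001],[0,0,-25],1],
  ],
)

```text
t: 8.65
tool_pos: [0.5546, -0.0185, 0.1429]
ee_rot: [0.0, 0.69, 0.723, 0.0]
wrist_force: [0.3, 0.8, 2.2]
gripper_width: 0.0524
grip_force: 66.2
```

```bash
cat >> h.py <<'E'
def check(n):
    c,im=snap("wrist",f"pics/{n}.png"); p,R,o=tool(); Rc=R.T@c[3].T; f,cx,cy=c[:3]
    yaw=np.degrees(np.arctan2(R[1,0],R[0,0]))
    print(p.round(4),"yaw",yaw.round(1),"F",np.round(o["wrist_force"],1),"M",np.round(o["moment"],2),"w",round(o["gripper_width"],4),"j6",round(o["joint_pos"][5],2),o["t"])
    a,b,l0,l1=235,335,285,365; m=im[a:b,l0:l1]; k,l,s,ce=cv2.connectedComponentsWithStats((m.min(2)>190).astype(np.uint8))
    for i in range(1,k):
        y,x=np.where(l==i); w=cv2.minAreaRect(np.c_[x,y].astype(np.float32))
        if s[i,4]>150 and min(w[1])<12:
            vx,vy,x0,y0=cv2.fitLine(np.c_[x,y].astype(np.float32),2,0,.01,.01).ravel(); e=[]
            for t in (-15,15):
                d=Rc@np.array([(l0+x0+t*vx-cx)/f,(a+y0+t*vy-cy)/f,1]); e.append(d/d[2])
            v=e[1]-e[0]; A=np.degrees(np.arctan2(v[1],v[0])); print((l0+x0,a+y0),"tool ang",A.round(1),"cap world (yaw-ang)",(yaw-A).round(1))
E
python3 -c "
from h import *
check('w7')"
```

```text
[ 0.5546 -0.0186  0.1429] yaw 92.6 F [0.3 0.2 3.5] M [ 0.08  0.07 -0.03] w 0.0527 j6 -0.23 8.7
(np.float32(345.8567), np.float32(286.6511)) tool ang 82.6 cap world (yaw-ang) 10.0
```

Request:
move_arm(
  targets=[
    [[0,0,0],[0,0,-7],1],
    [[0,0,0],[0,0,-14],1],
    [[0,0,0],[0,0,-20],1],
    [[0,0,0],[0,0,-20],1],
    [[0,0,0],[0,0,-20],1],
  ],
)

```text
t: 9.2
tool_pos: [0.5546, -0.0187, 0.1428]
ee_rot: [0.0, 0.556, 0.831, 0.0]
wrist_force: [1.5, 0.6, 3.5]
gripper_width: 0.0529
grip_force: 66.3
```

```bash
python3 -c "
from h import *
check('w8')"
```

```text
[ 0.5546 -0.0187  0.1427] yaw 112.5 F [0.  0.7 4.5] M [ 0.08  0.03 -0.05] w 0.0527 j6 -0.58 9.25
(np.float32(345.97467), np.float32(286.82278)) tool ang 82.6 cap world (yaw-ang) 29.9
```

The reverse way (counter-clockwise from above) is clearly free: the cap is 25° past its start with no moment and no slip. Continuing to about 135°.

Request:
move_arm(
  targets=[
    [[0,0,0],[0,0,-8],1],
    [[0,0,0],[0,0,-16],1],
    [[0,0,0],[0,0,-24],1],
    [[0,0,0],[0,0,-32],1],
    [[0,0,0],[0,0,-40],1],
    [[0,0,0],[0,0,-48],1],
    [[0,0,0],[0,0,-55],1],
    [[0,0,0],[0,0,-55],1],
  ],
)

```text
t: 10.05
tool_pos: [0.5547, -0.0185, 0.1427]
ee_rot: [0.001, 0.108, 0.994, 0.0]
wrist_force: [1.1, 1.2, 4.2]
gripper_width: 0.0527
grip_force: 66.4
```

```bash
python3 -c "
from h import *
check('w9')"
```

```text
[ 0.5547 -0.0184  0.1428] yaw 167.5 F [ 1.3 -0.   3.8] M [ 0.33 -0.08  0.04] w 0.0529 j6 -1.54 10.1
```

Request:
move_arm(
  targets=[
    [[0,0,0],[0,0,-8],1],
    [[0,0,0],[0,0,-16],1],
    [[0,0,0],[0,0,-24],1],
    [[0,0,0],[0,0,-32],1],
    [[0,0,0],[0,0,-40],1],
    [[0,0,0],[0,0,-48],1],
    [[0,0,0],[0,0,-56],1],
    [[0,0,0],[0,0,-56],1],
  ],
)

```text
t: 10.9
tool_pos: [0.5546, -0.0182, 0.1427]
ee_rot: [0.001, -0.371, 0.929, 0.0]
wrist_force: [0.8, 2.5, 5.4]
gripper_width: 0.0527
grip_force: 66.5
```

Request:
move_arm(
  targets=[
    [[0,0,-0.001],[0,0,0],1],
    [[0,0,-0.002],[0,0,0],1],
    [[0,0,-0.003],[0,0,0],1],
    [[0,0,-0.003],[0,0,0],1],
  ],
)

```text
t: 11.3
tool_pos: [0.5535, -0.018, 0.1445]
ee_rot: [-0.0, -0.372, 0.928, 0.001]
wrist_force: [2.5, 3.6, -3.1]
gripper_width: 0.0529
grip_force: 65.7
```

```bash
python3 -c "
from h import *
check('w10')
im=cv2.imread('pics/w10.png');cv2.imwrite('pics/w10c.png',cv2.resize(im[100:380,170:490],None,fx=2,fy=2))"
```

```text
[ 0.5535 -0.018   0.1445] yaw -136.4 F [ 2.   4.3 -2.9] M [ 0.77 -0.46 -0.14] w 0.0528 j6 -2.52 11.35
(np.float32(346.06558), np.float32(288.43854)) tool ang 82.9 cap world (yaw-ang) -219.3
```

View pics/w10c.png

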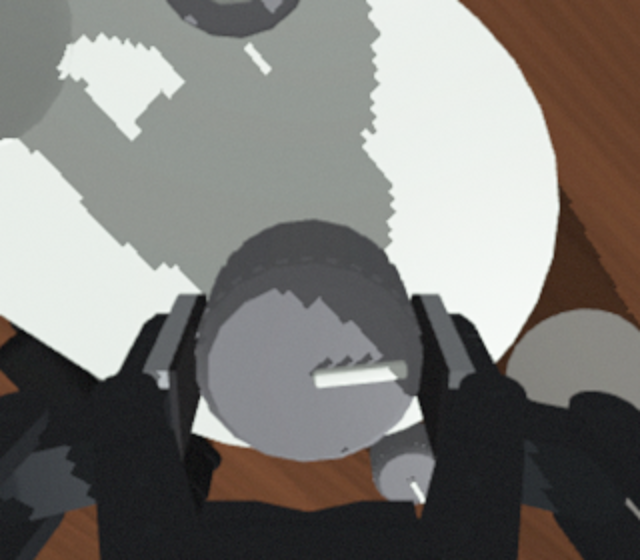

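The pointer still holds its angle in the grip and the cap has turned 136°. A trial lift moves it with little force, so I'll lift on.

Request:
move_arm(
  targets=[
    [[0,0,-0.003],[0,0,0],1],
    [[0,0,-0.006],[0,0,0],1],
    [[0,0,-0.009],[0,0,0],1],
    [[0,0,-0.009],[0,0,0],1],
  ],
)

```text
t: 11.75
tool_pos: [0.554, -0.0187, 0.1545]
ee_rot: [-0.0, -0.372, 0.928, -0.0]
wrist_force: [0.2, 3.3, -0.8]
gripper_width: 0.0528
grip_force: 65.9
```

```bash
python3 -c "
from h import *
check('w11')"
```

```text
[ 0.5541 -0.0187  0.1545] yaw -136.3 F [ 1.   3.4 -0.4] M [ 0.6  -0.21  0.01] w 0.0528 j6 -2.52 11.8
(np.float32(345.96707), np.float32(288.45267)) tool ang 83.3 cap world (yaw-ang) -219.6
```

The cap rises freely. Lifting another 12 cm.

Request:
move_arm(
  targets=[
    [[0,0,-0.015],[0,0,0],1],
    [[0,0,-0.035],[0,0,0],1],
    [[0,0,-0.06],[0,0,0],1],
    [[0,0,-0.085],[0,0,0],1],
    [[0,0,-0.105],[0,0,0],1],
    [[0,0,-0.12],[0,0,0],1],
    [[0,0,-0.12],[0,0,0],1],
    [[0,0,-0.12],[0,0,0],1],
  ],
)

```text
t: 12.6
tool_pos: [0.5538, -0.019, 0.2741]
ee_rot: [-0.0, -0.372, 0.928, -0.0]
wrist_force: [-0.5, 0.7, -0.6]
gripper_width: 0.0526
grip_force: 66.0
```

Request:
move_arm(
  targets=[
    [[0,0,0],[0,0,0],1],
    [[0,0,0],[0,0,0],1],
    [[0,0,0],[0,0,0],1],
    [[0,0,0],[0,0,0],1],
    [[0,0,0],[0,0,0],1],
  ],
)

```text
t: 13.1
tool_pos: [0.5541, -0.0186, 0.274]
ee_rot: [-0.0, -0.372, 0.928, 0.0]
wrist_force: [-0.4, 0.4, -0.5]
gripper_width: 0.0527
grip_force: 66.0
```

```bash
python3 -c "
from h import *
check('w12')
c,im=snap('side','pics/s2.png'); cv2.imwrite('pics/s2c.png',cv2.resize(im[40:320,220:460],None,fx=2,fy=2)[:,:,::-1])"
```

```text
[ 0.5541 -0.0186  0.2741] yaw -136.3 F [-0.3  0.3 -0.8] M [0.06 0.   0.04] w 0.0529 j6 -2.52 13.15
(np.float32(346.16), np.float32(288.436)) tool ang 82.8 cap world (yaw-ang) -219.1
```

View pics/s2c.png

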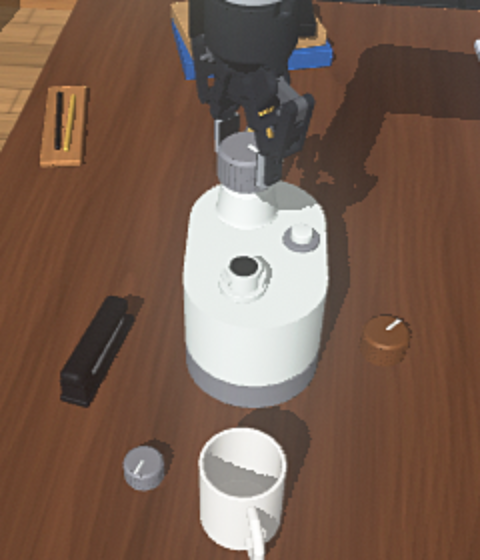

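The neck is bare, at crop pixel (243,270). The cap hangs level in the grip at (243,160), about 13 cm up. The button is back up and the bystanders shown (mug, stapler) haven't moved. Handing in.

```bash
python3 -c "
from bench import r
print(r.finish_job())"
```

```text
the job is handed in; nothing more can be done
None
```

I pressed the button fully down and let it spring back, then unscrewed the cap counter-clockwise from above (normal thread) and lifted it off; the arm still grips it level about 13 cm above its seat, and I handed the job in at about 13 s with no verdict returned (the clock was not in my last picture).

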